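Run down the sound hand screw of a cylinder cradle and save the crossed one

ROBOT

A 6-joint arm with a two-finger parallel gripper is mounted at the origin on the work surface. World frame = base frame: x ahead of the robot, y to its left, z up, the work surface at z = 0. Lengths are in mm, angles in degrees, forces in N, time in s.
With the tool pointing down it reaches from about 300 to 850 mm from the base axis. Payload 4.2 kg.
Tool frame: the origin (TCP) lies at the very end of the fingers, on their centre line; the grasp point (between the pads) lies 19 mm behind it; z points along the fingers, x is the direction in which the jaws open and shut, and the axes are right-handed (so a half turn about z gives the same grasp; the last joint's range is limited). The gripper opens to 91 mm and grips with 3 to 60 N. Pads are 32 mm wide; open, the fingers measure 118 mm over their backs; the gripper's body (76 mm by 178 mm) begins 60 mm behind the grasp point.
Start: joints at [62.567, 18.312, 89.639, -0, 72.044, -1.146], TCP at [254.656, 515.551, 213.976] pointing down, gripper open.
Joint ranges: [-177.97, 177.97], [-48.28, 115.42], [12.27, 149.76], [-77.06, 257.06], [2.81, 150.46], [-146.56, 146.56]. Speed limits (degrees/s): [147.25, 147.25, 180, 180, 180, 180].

INTERFACE

Orientations are given as [roll, pitch, yaw] about the fixed x, y, z axes, in that order (R = Rz(yaw) Ry(pitch) Rx(roll)).
In Python, from workcell import env gives the robot as it stands.
- The arm moves only by the tool servo_tool, never from a script. Its argument "plan" is a list of rows, each a list of 3 entries, a list of its own where there are three numbers: the turn, a rotation vector about the tool's x, y, z in degrees, then the shift along the tool's x, y, z in mm, then the finger opening in mm, from 0 to 91.2. In form: [[[ax, ay, az], [dx, dy, dz], claw], ...]. A call has exactly 10 rows; each row shifts and turns the pose as measured when the row begins, along the tool's axes as they then stand; what a row does not reach is not made up. A row lasts 1/8 s, in which the tool goes at most 62.5 mm and 10.7 degrees, less where a joint would pass 70% of its speed; a pose out of reach is approached as far as the arm can. A call with a gripper value outside its range is refused whole. The fingers move at their own pace and stop on an object; "squeeze" is the grip in N (left out, the last holds). Time passes only in rows, so rows that do not move let the fingers close, or fill a call up. It gives the time, the measured TCP pose, the force and the opening at its end, in the units of the state.
- env.state(): the state, without advancing time (a new reading comes with each control period).
- env.grab_frame(name): name is "scene" or "side" or "wrist"; returns a dict with "pixels" (420x560x3 uint8, red, green, blue), "intrinsics" (3x3 intrinsics, pixels), "eye" and "attitude" of the camera in the world. Camera axes: x right, y up, looking along -z (the intrinsics and any distortion apply to the point x, -y, -z); pixel columns grow to the right and rows downward; lengths in mm; the calibration is good to about 2 mm. A picture is of the moment at which its call begins. There is no depth.
- env.job_done(): hands the job in, once; it reports no verdict.
The state is a dict: "time_s": time; "qpos": joint angles; "qvel": joint speeds; "effort": joint torques, N m; "ee_pos": TCP position; "ee_rot": TCP orientation; "force": force on the tool from outside, world axes, zero at the start; "torque": the same for the moment, N m; "gripper_width": finger opening in mm.
Only numpy, scipy, OpenCV 4.12 (cv2) and the standard library are available. Lean on these libraries where they do the work, as an engineer would, in place of code of your own. Each camera call takes 0.05 s, during which the arm holds its last target.

TASK

Two knurled hand screws hold the strap over the air cylinder in its cradle; both are only just started and one of them is cross-threaded, nobody knows which. Turn them in gently with light fingers: run the one that goes freely all the way down until its collar seats snugly on the strap, but when the other goes stiff early, stop without forcing it and back it out about half a turn. Leave both screws let go, and leave the tools and the small plug beside the cradle where they lie.

Things in the scene. Friction and masses are not known exactly. Their poses are not given: they have to be found in the camera images.
- cradle: fixed aluminium plate 120 x 200 x 15 mm carrying an air cylinder (40 mm barrel along x, 46 mm square end caps, 238 mm long with its rod) and a dark steel strap, 168 x 34 mm (long in y), over the barrel and two 38 mm square towers; strap top 65 mm above the table. Origin: centre of the plate's underside, z up. The screws stand at y = +60 and -60 mm.
- screw_a: knurled steel hand screw at the cradle's y = +60 mm, upright through the strap into a tower: round head 36 mm diameter, 24 mm high, on a collar 22 mm diameter, 18 mm high; right-hand thread, 4 mm down per clockwise turn seen from above. Origin: on its axis at the collar's underside, z up; the head spans 18 to 42 mm above it. As found the collar is 1.7 to 2.0 mm above the strap; seated, the origin is 65 mm above the table.
- screw_b: the other hand screw (at the cradle's y = -60 mm), same size and origin; either may be the crossed one. A sound thread turns evenly with about 0.06 N m and seats after 2.6 to 3.15 rad clockwise from where it was found. The crossed one turns as lightly, then binds 0.6 to 1.15 rad from there; unscrewing it is light again, with thread enough for more than half a turn.
- strap_top (a point): middle of the strap's flat upper face, 65 mm above the table, halfway between the screws; z up. A seated collar lies on this face. When a screw comes to the bind or to the seat, its torque climbs by about 1.5 N m per rad of further turning (the threads give a little), and the thread is damaged at about 0.65 N m.
- screwdriver: screwdriver with a black handle, 180 mm long, 26 mm thick, lying along its x; loose on the table beside the cradle, not part of the job. Origin: middle of its length, at the table.
- hex_key: L-shaped steel hex key, 8 mm thick, long leg 130 mm along its x, short leg 35 mm; loose on the table beside the cradle, not part of the job. Origin: near the middle of the long leg, at the table.
- plug: small brass port plug, 22 mm diameter, 22 mm high, standing; loose on the table beside the cradle, not part of the job. Origin: centre of its underside.

How it is judged (in metres and radians):
At the end, for the whole second after the job is handed in: One screw is seated: its collar is down on the strap to within 0.16 mm (about 0.25 rad short of the seat at most); the other is backed out: its collar stands at least 2.13 mm above the strap, higher than it was found. Both are at rest and let go (((height (world z) of screw_a below 0.06516 m and height (world z) of screw_b above 0.06713 m) or (height (world z) of screw_b below 0.06516 m and height (world z) of screw_a above 0.06713 m)) and angular speed of each of screw_a, screw_b below 0.1 rad/s and contact force between the fingers and screw_a below 0.1 N and contact force between the fingers and screw_b below 0.1 N); the robot touches nothing.
It fails at once if a thread is forced: any tooth of a screw's thread is pressed with more than 15.5 N, that is about 0.65 N m of turning on the screw, at the early bind or by overtightening at the seat (contact force between any of screw_a_c2, screw_a_c3, screw_a_c4, screw_b_c2, screw_b_c3, screw_b_c4 and anything else above 15.5 N).
It fails at once if the screwdriver, hex key or plug is moved by more than 15 mm (distance of any of screwdriver, hex_key, plug from where it was at the start of the episode above 0.015 m).
It also fails if it takes over 72 s, if anything falls off the work surface, if the arm or the gripper's body presses on something with over 40 N, if the wrist force passes 120 N, or if a joint passes its speed limit or range.

## Working session

There is one attempt and no reset: what is moved stays moved. The work goes in short steps, Python scripts to look and compute and a tool call to move; the robot and the scene stay as the last step left them, time stands still between calls to the robot, and variables do not carry over. Pictures are saved under pics/ and viewed, and the job is handed in when it is done.

Besides the shell and the picture viewer there is one more tool, called after "Request:" in YAML: its name, and indented under it one key for each argument. servo_tool: Moves the arm, as the interface text tells. Its arguments: {"type":"object","properties":{"plan":{"type":"array"},"squeeze":{"type":"number"}},"required":["plan"]}

```bash
mkdir -p pics; ls; cat > h.py <<'E'
import numpy as np, cv2
from workcell import env
def snap(n,tag):
    f=env.grab_frame(n); cv2.imwrite(f'pics/{tag}.png',cv2.cvtColor(f['pixels'],cv2.COLOR_RGB2BGR))
    np.savez(f'pics/{tag}.npz',K=f['intrinsics'],e=f['eye'],a=np.array(f['attitude'],dtype=float)); return f
E
python3 - <<'E'
from h import *
print(env.state())
for n in ('scene','side','wrist'):
    f=snap(n,n+'0'); print(n,{k:v for k,v in f.items() if k!='pixels'})
E
```

```text
pics
{'time_s': 0.0, 'qpos': array([ 6.25681803e+01,  1.83500445e+01,  8.97070084e+01, -1.09699968e-03,
        7.20435748e+01, -1.14881630e+00]), 'qvel': array([-0.01361523, -0.03120491,  0.00810001,  0.1193365 , -0.05175983,
        0.04725029]), 'effort': array([ 4.13164389e-04, -4.12464416e+01, -2.31971079e+01,  7.27136945e-02,
        4.57489199e-02, -1.47682804e-04]), 'ee_pos': array([254.4079201 , 515.08535054, 213.13220738]), 'ee_rot': array([-1.79999025e+02,  1.00628416e-01,  6.37173366e+01]), 'force': array([0.21871377, 0.27869739, 0.1480834 ]), 'torque': array([ 0.02610858,  0.02333087, -0.06135697]), 'gripper_width': 91.17647530532723}
scene {'intrinsics': array([[385.25054106,   0.        , 284.26906212],
       [  0.        , 385.25054106, 213.50139408],
       [  0.        ,   0.        ,   1.        ]]), 'eye': array([930.44017372, 274.41920994, 640.30507267]), 'attitude': array([ 34.86608716,   0.51541494, 129.33131901])}
side {'intrinsics': array([[430.44547254,   0.        , 280.76183353],
       [  0.        , 430.44547254, 221.95146499],
       [  0.        ,   0.        ,   1.        ]]), 'eye': array([ 307.73152551, -595.56590649,  562.96215437]), 'attitude': array([ 56.01772872,  -0.48072377, -26.648918  ])}
wrist {'intrinsics': array([[294.97742621,   0.        , 284.70213672],
       [  0.        , 294.97742621, 211.3906524 ],
       [  0.        ,   0.        ,   1.        ]]), 'eye': array([185.13022854, 548.82665531, 383.94286439]), 'attitude': array([-15.78107037,   0.14137031,  63.66478264])}
```

View pics/scene0.png

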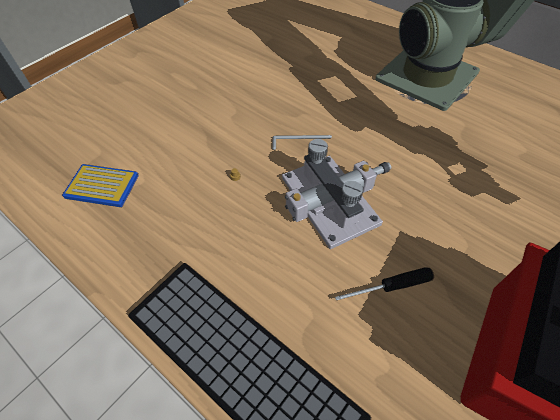

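View pics/side0.png

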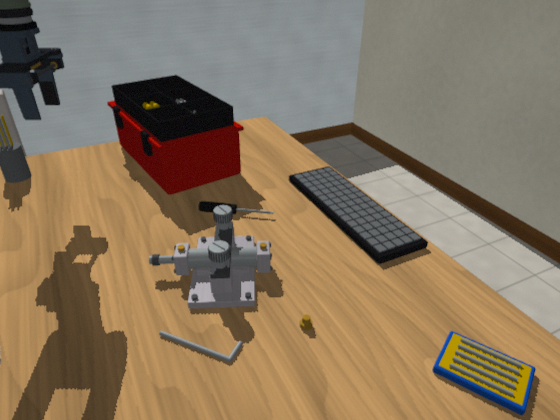

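View pics/wrist0.png

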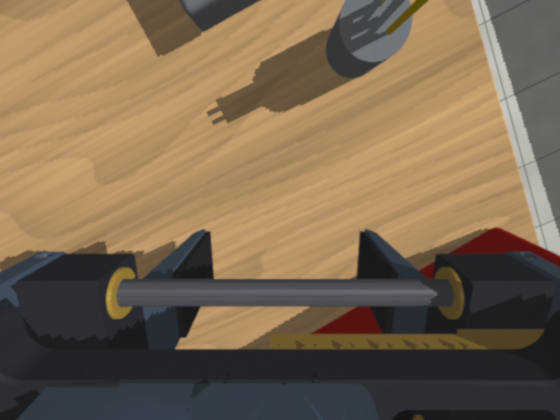

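The scene view has the cradle at about (332,195), with screw heads near (318,150) and (352,188). In the side view the heads are near (222,213) and (219,250). I'll zoom in to measure them.

```bash
python3 - <<'E'
import cv2,numpy as np
a=cv2.imread('pics/scene0.png')[120:255,255:400]; b=cv2.imread('pics/side0.png')[190:315,150:285]
a=cv2.resize(a,(400,372),interpolation=cv2.INTER_CUBIC);b=cv2.resize(b,(400,370),interpolation=cv2.INTER_CUBIC)
cv2.imwrite('pics/z0.png',np.hstack([a[:370],b])); 
E
```

```text
(no output)
```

View pics/z0.png

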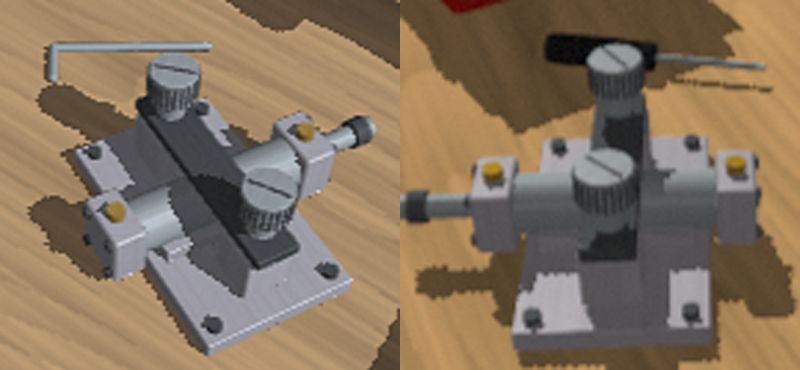

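Head-top centres: scene (318.4,145.0) and (352.5,187.8); side (218.8,246.7) and (222.6,210.2). The order swaps because the screw far away in scene is the near one in side.

```bash
cat >> h.py <<'E'
from scipy.spatial.transform import Rotation as Ro
def ray(tag,u,v):
    d=np.load(f'pics/{tag}.npz'); R=Ro.from_euler('xyz',d['a'],degrees=True).as_matrix()
    p=np.linalg.solve(d['K'],[u,v,1]); return d['e'],R@np.array([p[0],-p[1],-p[2]])
def atz(tag,u,v,z):
    e,d=ray(tag,u,v); return e+d*(z-e[2])/d[2]
def tri(obs):
    A=np.zeros((3,3));b=np.zeros(3)
    for o in obs:
        e,d=ray(*o); d=d/np.linalg.norm(d);P=np.eye(3)-np.outer(d,d);A+=P;b+=P@e
    return np.linalg.solve(A,b)
def proj(tag,X):
    d=np.load(f'pics/{tag}.npz'); R=Ro.from_euler('xyz',d['a'],degrees=True).as_matrix()
    c=R.T@(np.array(X,float)-d['e']); q=d['K']@np.array([c[0],-c[1],-c[2]]); return q[:2]/q[2]
E
python3 - <<'E'
from h import *
np.set_printoptions(precision=1,suppress=True)
for n,s,t in (('lowy',(318.4,145.0),(218.8,246.7)),('highy',(352.5,187.8),(222.6,210.2))):
    print(n,atz('scene0',*s,108.85),atz('side0',*t,108.85),tri([('scene0',*s),('side0',*t)]))
# hex key, driver, plug
print('hex',atz('scene0',274,136,4),atz('scene0',331,136,4),atz('scene0',274,149,4))
print('drv',atz('scene0',333,298,5),atz('scene0',432,273,13)); print('plug',atz('scene0',234,174,11))
E
```

```text
lowy [482.1 -14.5 108.9] [482.1 -16.8 108.9] [482.1 -15.2 108. ]
highy [528.9  94.4 108.9] [529.1  91.7 108.9] [529.1  93.9 108. ]
hex [ 435.2 -169.9    4. ] [351.6 -66.    4. ] [ 467.2 -142.8    4. ]
drv [677.  169.1   5. ] [530.2 280.1  13. ]
plug [ 582.8 -157.3   11. ]
```

```bash
python3 - <<'E'
from h import *
np.set_printoptions(precision=1,suppress=True)
for p in ((182,193),(238,175),(118,150)): print(atz('side0',*p,0))
print(atz('scene0',465,405,0))
y=np.radians(63.7);d=np.array([529-254.4,93.5-515.1]);print(d@[np.cos(y),np.sin(y)],d@[np.sin(y),-np.cos(y)])
E
```

```text
[516.7 380.5   0. ]
[684.4 410.2   0. ]
[412.8 724.    0. ]
[689.2 419.6   0. ]
-256.2913300493388 432.97398783476694
```

Request:
servo_tool:
  plan:
    - [[0, 0, 0], [-27, 45, 0], 91]
    - [[0, 0, 0], [-27, 45, 0], 91]
    - [[0, 0, 0], [-27, 45, 0], 91]
    - [[0, 0, 0], [-27, 45, 0], 91]
    - [[0, 0, 0], [-27, 45, 0], 91]
    - [[0, 0, 0], [-27, 45, 0], 91]
    - [[0, 0, 0], [-27, 45, 0], 91]
    - [[0, 0, 0], [-27, 45, 0], 91]
    - [[0, 0, 0], [-27, 45, 0], 91]
    - [[0, 0, 0], [-10, 17, 0], 60]
  squeeze: 5

```text
time_s: 1.4
ee_pos: [528.1, 90.6, 210.9]
ee_rot: [-179.9, 0.2, 64.0]
force: [0.5, -0.3, -0.1]
gripper_width: 83.6
```

```bash
python3 - <<'E'
from h import *
snap('wrist','wrist1'); s=env.state(); print(s['qpos'],s['ee_pos'],s['ee_rot'],s['torque'])
for X in ([529,93,108.9],[482.1,-15.5,108.9]): print(proj('wrist1',X))
E
```

```text
[  8.50007806  15.02421939  94.83727547  -0.19294885  70.23770655
 -55.42151977] [529.02870375  89.61671842 210.83454207] [179.97877112   0.20577357  63.98695657] [-0.0424604  -0.08020792  0.01055222]
[288.77195504 211.17263632]
[166.65549795 216.55542392]
```

View pics/wrist1.png

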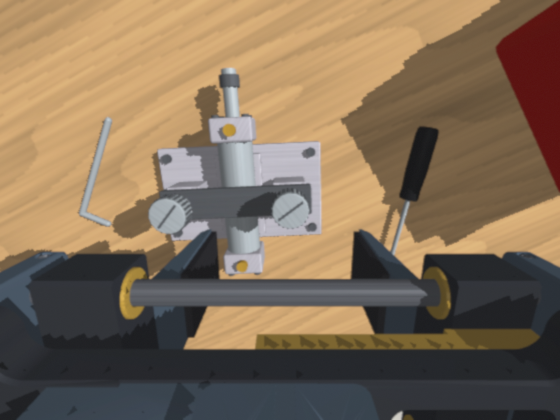

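Wrist view: heads at (290.5,211) and (167,216), within 2 px of prediction. I'll descend on the upper-right one, screw_a.

Request:
servo_tool:
  plan:
    - [[0, 0, 0], [2, -0.7, 20], 60]
    - [[0, 0, 0], [2, -0.7, 20], 60]
    - [[0, 0, 0], [0, 0, 20], 60]
    - [[0, 0, 0], [0, 0, 20], 60]
    - [[0, 0, 0], [0, 0, 20], 60]
    - [[0, 0, 0], [0, 0, 20], 60]
    - [[0, 0, 0], [0, 0, 10], 60]
    - [[0, 0, 0], [0, 0, 2], 60]
    - [[0, 0, 0], [0, 0, 0], 60]
    - [[0, 0, 0], [0, 0, 0], 60]
  squeeze: 5

```text
time_s: 2.7
ee_pos: [525.4, 102.2, 76.0]
ee_rot: [-179.8, -0.0, 64.3]
force: [0.8, -0.7, -0.2]
gripper_width: 60.2
```

```bash
python3 - <<'E'
from h import *
snap('wrist','wrist2'); s=env.state(); print(s['qpos'],s['ee_pos'],s['ee_rot'],s['torque'])
a=snap('scene','scene2')['pixels'];b=snap('side','side2')['pixels']
s=env.state(); print(s['ee_pos'],s['torque'])
a=cv2.resize(a[100:235,255:400],(400,370),interpolation=cv2.INTER_CUBIC);b=cv2.resize(b[160:285,150:285],(400,370),interpolation=cv2.INTER_CUBIC)
cv2.imwrite('pics/z2.png',np.hstack([a,b])[:,:,::-1])
E
```

```text
[  9.6949511   22.14789832 105.87012707   0.16518351  52.13127469
 -54.69352684] [525.52332811 102.22330308  76.08613793] [-1.79802855e+02 -1.98445097e-02  6.42868752e+01] [-0.00149446 -0.03774738  0.00987479]
[525.33233657 102.07792582  75.85693727] [-0.01047719 -0.00896166 -0.00688098]
```

View pics/z2.png

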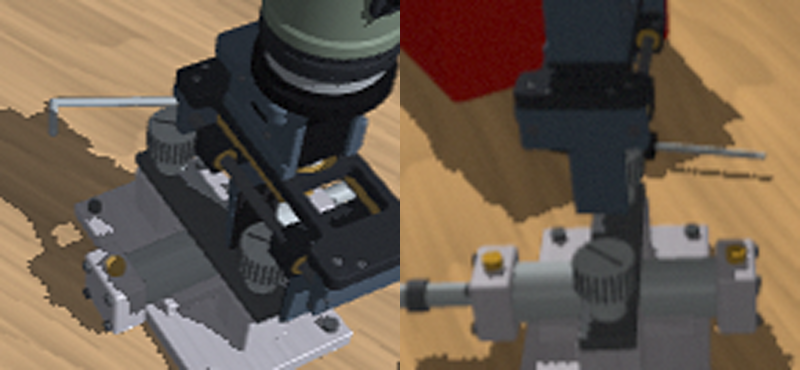

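View pics/wrist2.png

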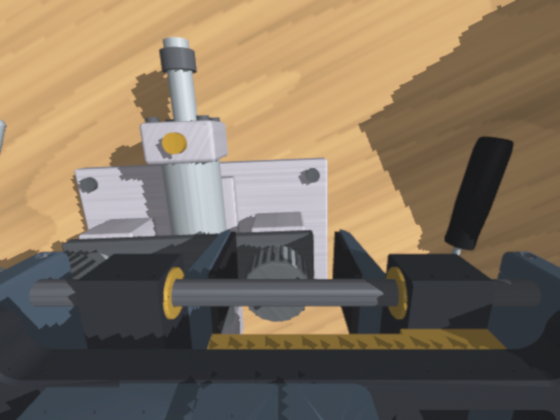

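The tool sits about 9 mm off target. In the wrist view the head is at (277,285), left of the jaw midpoint at about 286. I'll correct that.

Request:
servo_tool:
  plan:
    - [[0, 0, 0], [-3, 4, -1], 60]
    - [[0, 0, 0], [-2, 3, -1], 60]
    - [[0, 0, 0], [0, 0, 0], 60]
    - [[0, 0, 0], [0, 0, 0], 60]
    - [[0, 0, 0], [0, 0, 0], 60]
    - [[0, 0, 0], [0, 0, 0], 60]
    - [[0, 0, 0], [0, 0, 0], 60]
    - [[0, 0, 0], [0, 0, 0], 60]
    - [[0, 0, 0], [0, 0, 0], 60]
    - [[0, 0, 0], [0, 0, 0], 60]
  squeeze: 5

```text
time_s: 4.1
ee_pos: [530.0, 93.8, 78.3]
ee_rot: [-179.8, -0.0, 64.3]
force: [-0.6, 1.0, -0.1]
gripper_width: 60.0
```

```bash
cat > st.py <<'E'
from h import *
np.set_printoptions(precision=3,suppress=True)
s=env.state(); print(s['time_s'],'q6',s['qpos'][5],s['ee_pos'],s['ee_rot'],'F',s['force'],'T',s['torque'],'e6',s['effort'][5],s['gripper_width'])
E
python3 st.py; python3 -c "
from h import *
snap('wrist','wrist3')"; python3 st.py
```

```text
4.1 q6 -55.61609124822205 [529.977  93.776  78.326] [-179.809   -0.02    64.253] F [-0.643  1.037 -0.068] T [-0.062 -0.041  0.018] e6 0.00015972454548318638 59.981738004170815
4.15 q6 -55.61435675608368 [530.003  93.786  78.309] [-179.811   -0.02    64.253] F [ 0.185  0.35  -0.043] T [-0.036  0.002 -0.005] e6 0.00013823726931150304 60.245827140293436
```

View pics/wrist3.png

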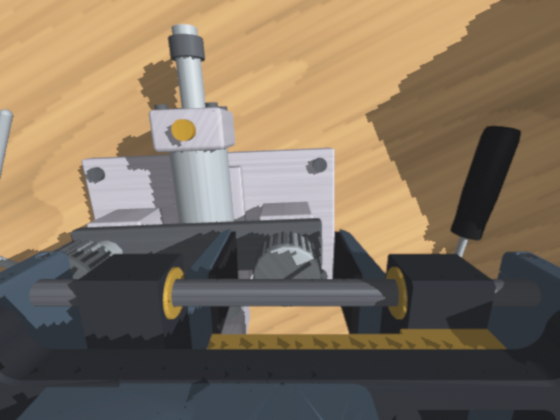

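Request:
servo_tool:
  plan:
    - [[0, 0, 0], [0, 0, 0], 30]
    - [[0, 0, 0], [0, 0, 0], 30]
    - [[0, 0, 0], [0, 0, 0], 30]
    - [[0, 0, 0], [0, 0, 0], 30]
    - [[0, 0, 0], [0, 0, 0], 30]
    - [[0, 0, 3], [0, 0, 0], 30]
    - [[0, 0, 3], [0, 0, 0.1], 30]
    - [[0, 0, 3], [0, 0, 0], 30]
    - [[0, 0, 0], [0, 0, 0], 30]
    - [[0, 0, 0], [0, 0, 0], 30]
  squeeze: 5

```text
time_s: 5.4
ee_pos: [530.5, 94.7, 78.3]
ee_rot: [-179.8, -0.1, 55.0]
force: [0.4, 2.3, -0.4]
gripper_width: 35.5
```

```bash
python3 st.py; python3 -c "
from h import *
snap('wrist','wrist4')"; python3 st.py
```

```text
5.4 q6 -46.41327595628065 [530.471  94.729  78.304] [-179.806   -0.094   55.034] F [ 0.449  2.349 -0.428] T [ 0.106  0.017 -0.082] e6 -0.05653126398101449 35.4737426897583
5.45 q6 -46.408013975847055 [530.479  94.709  78.311] [-179.806   -0.094   55.027] F [ 0.648  1.481 -1.01 ] T [ 0.139 -0.014 -0.081] e6 -0.05838057026267052 35.45291483492671
```

View pics/wrist4.png

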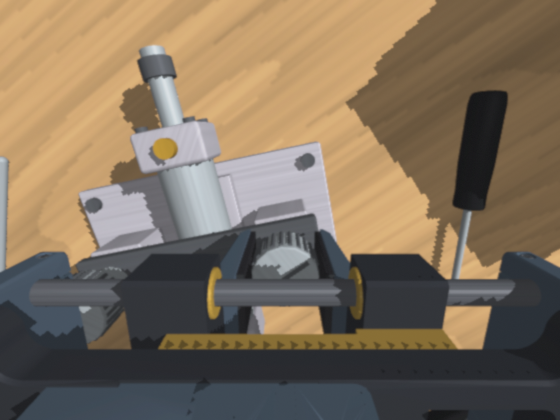

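Request:
servo_tool:
  plan:
    - [[0, 0, 4], [0, 0, 0.1], 30]
    - [[0, 0, 4], [0, 0, 0], 30]
    - [[0, 0, 4], [0, 0, 0.1], 30]
    - [[0, 0, 4], [0, 0, 0], 30]
    - [[0, 0, 4], [0, 0, 0.1], 30]
    - [[0, 0, 0], [0, 0, 0], 30]
    - [[0, 0, 0], [0, 0, 0], 30]
    - [[0, 0, 0], [0, 0, 0], 30]
    - [[0, 0, 0], [0, 0, 0], 30]
    - [[0, 0, 0], [0, 0, 0], 30]

```text
time_s: 6.7
ee_pos: [530.3, 94.6, 78.1]
ee_rot: [-179.8, 0.0, 34.8]
force: [1.0, 1.2, -0.7]
gripper_width: 35.7
```

```bash
python3 st.py; python3 -c "
from h import *
snap('wrist','wrist5')"; python3 st.py
```

```text
6.7 q6 -26.153062670738787 [530.33  94.62  78.06] [-179.787    0.      34.779] F [ 0.952  1.249 -0.658] T [ 0.106  0.043 -0.094] e6 -0.061518342699855566 35.70996751562777
6.75 q6 -26.15198548614398 [530.336  94.594  78.07 ] [-179.788   -0.001   34.777] F [0.438 1.245 0.064] T [ 0.079 -0.025  0.004] e6 -0.06197405280545354 35.728836233582875
```

View pics/wrist5.png

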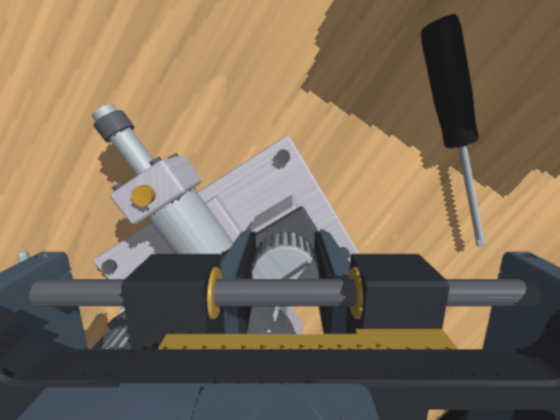

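Request:
servo_tool:
  plan:
    - [[0, 0, 4], [0, 0, 0.1], 30]
    - [[0, 0, 3], [0, 0, 0], 30]
    - [[0, 0, 3], [0, 0, 0], 30]
    - [[0, 0, 0], [0, 0, 0], 30]
    - [[0, 0, 0], [0, 0, 0], 30]
    - [[0, 0, 0], [0, 0, 0], 30]
    - [[0, 0, 0], [0, 0, 0], 30]
    - [[0, 0, 0], [0, 0, 0], 30]
    - [[0, 0, 0], [0, 0, 0], 30]
    - [[0, 0, 0], [0, 0, 0], 30]

```text
time_s: 8.0
ee_pos: [530.3, 94.6, 78.0]
ee_rot: [-179.8, 0.0, 24.7]
force: [0.1, 1.2, -0.2]
gripper_width: 35.9
```

```bash
python3 st.py
```

```text
8.0 q6 -16.060784231063067 [530.265  94.556  77.972] [-179.81     0.049   24.713] F [ 0.091  1.233 -0.182] T [0.114 0.    0.006] e6 0.0019852664263453335 35.85620822412549
```

Request:
servo_tool:
  plan:
    - [[0, 0, 3], [0, 0, 0.1], 30]
    - [[0, 0, 3], [0, 0, 0], 30]
    - [[0, 0, 2], [0, 0, 0], 30]
    - [[0, 0, 0], [0, 0, 0], 30]
    - [[0, 0, 0], [0, 0, 0], 30]
    - [[0, 0, 0], [0, 0, 0], 30]
    - [[0, 0, 0], [0, 0, 0], 30]
    - [[0, 0, 0], [0, 0, 0], 30]
    - [[0, 0, 0], [0, 0, 0], 30]
    - [[0, 0, 0], [0, 0, 0], 30]

```text
time_s: 9.25
ee_pos: [530.3, 94.2, 78.0]
ee_rot: [-179.9, 0.1, 16.6]
force: [0.5, 0.5, 0.3]
gripper_width: 35.8
```

```bash
python3 st.py;  python3 -c "
from h import *
snap('wrist','wrist6')"; python3 st.py
```

```text
9.25 q6 -7.94336337843603 [530.315  94.153  77.979] [-179.884    0.079   16.642] F [0.467 0.526 0.267] T [ 0.066 -0.057  0.109] e6 0.10698342695832253 35.75046767349838
9.3 q6 -7.942539923271339 [530.334  94.142  77.989] [-179.885    0.077   16.641] F [ 0.05  -0.106 -0.761] T [ 0.065 -0.026  0.088] e6 0.10710443370044231 35.953525361720835
```

View pics/wrist6.png

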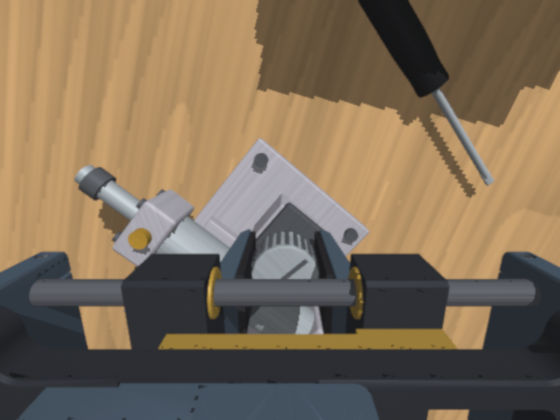

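Effort at joint 6 has swung from −0.06 to +0.107 N m. The slot has turned slightly against the fingers, from (278,278)-(310,262) to (283,277)-(306,262). That suggests a bind with the light grip slipping, so I'll take one small confirming step.

Request:
servo_tool:
  plan:
    - [[0, 0, 3], [0, 0, 0], 30]
    - [[0, 0, 3], [0, 0, 0], 30]
    - [[0, 0, 0], [0, 0, 0], 30]
    - [[0, 0, 0], [0, 0, 0], 30]
    - [[0, 0, 0], [0, 0, 0], 30]
    - [[0, 0, 0], [0, 0, 0], 30]
    - [[0, 0, 0], [0, 0, 0], 30]
    - [[0, 0, 0], [0, 0, 0], 30]
    - [[0, 0, 0], [0, 0, 0], 30]
    - [[0, 0, 0], [0, 0, 0], 30]

```text
time_s: 10.55
ee_pos: [530.3, 93.8, 78.0]
ee_rot: [-179.9, 0.1, 10.6]
force: [0.4, -0.1, -0.6]
gripper_width: 35.9
```

```bash
python3 st.py;  python3 -c "
from h import *
snap('wrist','wrist7')
a=[cv2.resize(cv2.imread(f'pics/wrist{i}.png')[225:300,240:330],(266,222),interpolation=cv2.INTER_CUBIC) for i in (5,6,7)]
cv2.imwrite('pics/z7.png',np.hstack(a))"
```

```text
10.55 q6 -1.903827555353291 [530.286  93.772  78.019] [-179.934    0.103   10.621] F [ 0.398 -0.06  -0.612] T [0.023 0.015 0.078] e6 0.0877211568877101 35.905460078811984
```

View pics/z7.png

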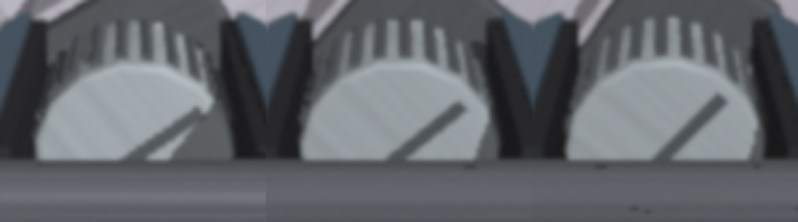

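Request:
servo_tool:
  plan:
    - [[0, 0, 0], [0, 0, 0], 30]
    - [[0, 0, 0], [0, 0, 0], 30]
    - [[0, 0, 3], [0, 0, 0], 30]
    - [[0, 0, 2], [0, 0, 0], 30]
    - [[0, 0, 0], [0, 0, 0], 30]
    - [[0, 0, 0], [0, 0, 0], 30]
    - [[0, 0, 0], [0, 0, 0], 30]
    - [[0, 0, 0], [0, 0, 0], 30]
    - [[0, 0, 0], [0, 0, 0], 30]
    - [[0, 0, 0], [0, 0, 0], 30]
  squeeze: 8

```text
time_s: 11.85
ee_pos: [530.2, 93.7, 78.0]
ee_rot: [-180.0, 0.1, 5.6]
force: [-0.4, -0.3, -0.6]
gripper_width: 35.8
```

```bash
python3 st.py;  python3 -c "
from h import *
snap('wrist','wrist8')
a=[cv2.resize(cv2.imread(f'pics/wrist{i}.png')[225:300,240:330],(266,222),interpolation=cv2.INTER_CUBIC) for i in (6,7,8)]
cv2.imwrite('pics/z8.png',np.hstack(a))"
```

```text
11.85 q6 3.1485802682543627 [530.202  93.69   77.968] [-179.97     0.115    5.598] F [-0.387 -0.346 -0.609] T [-0.006 -0.084  0.223] e6 0.2048303559422493 35.7649211376048
```

View pics/z8.png

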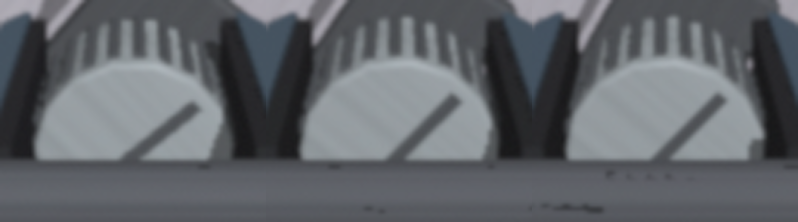

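screw_a is bound: 5° more at the firmer grip raised the torque to 0.205 N m. I'll open, swing the wrist forward 45° for range, and regrip so I can back out a full half turn.

Request:
servo_tool:
  plan:
    - [[0, 0, 0], [0, 0, 0], 50]
    - [[0, 0, 0], [0, 0, 0], 50]
    - [[0, 0, 10], [0, 0, 0], 50]
    - [[0, 0, 10], [0, 0, 0], 50]
    - [[0, 0, 10], [0, 0, 0], 50]
    - [[0, 0, 10], [0, 0, 0], 50]
    - [[0, 0, 5], [0, 0, 0], 50]
    - [[0, 0, 0], [0, 0, 0], 50]
    - [[0, 0, 0], [0, 0, 0], 30]
    - [[0, 0, 0], [0, 0, 0], 30]
  squeeze: 8

```text
time_s: 13.15
ee_pos: [528.9, 93.7, 77.9]
ee_rot: [179.9, 0.3, -40.9]
force: [-1.6, 0.9, 1.1]
gripper_width: 35.7
```

```bash
python3 st.py
```

```text
13.15 q6 49.594715648053224 [528.904  93.728  77.853] [179.861   0.279 -40.944] F [-1.59   0.904  1.111] T [0.079 0.268 0.01 ] e6 -0.01509378373157233 35.727199195590586
```

Request:
servo_tool:
  plan:
    - [[0, 0, 0], [0, 0, 0], 30]
    - [[0, 0, -5], [0, 0, -0.1], 30]
    - [[0, 0, -9], [0, 0, -0.1], 30]
    - [[0, 0, -9], [0, 0, -0.1], 30]
    - [[0, 0, -9], [0, 0, -0.1], 30]
    - [[0, 0, -9], [0, 0, -0.1], 30]
    - [[0, 0, -9], [0, 0, -0.1], 30]
    - [[0, 0, -9], [0, 0, -0.1], 30]
    - [[0, 0, -9], [0, 0, -0.1], 30]
    - [[0, 0, 0], [0, 0, 0], 30]
  squeeze: 8

```text
time_s: 14.4
ee_pos: [530.9, 93.6, 78.6]
ee_rot: [-179.9, 0.0, 29.4]
force: [-0.3, 0.7, -0.1]
gripper_width: 35.7
```

```bash
python3 st.py;  python3 -c "
from h import *
snap('wrist','wrist9')"
```

```text
14.4 q6 -20.67907737709496 [530.907  93.555  78.636] [-179.928    0.007   29.361] F [-0.28   0.691 -0.142] T [0.022 0.09  0.07 ] e6 -0.2243682648986578 35.748833420919794
```

View pics/wrist9.png

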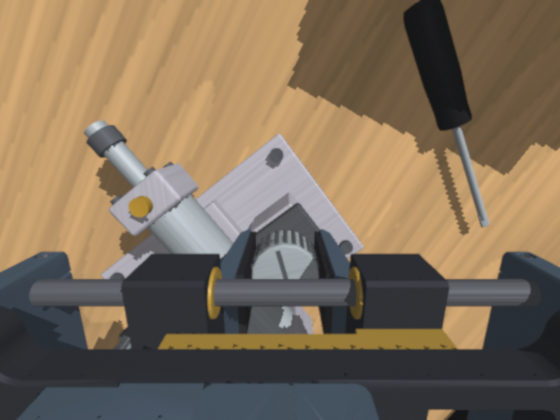

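Request:
servo_tool:
  plan:
    - [[0, 0, -9], [0, 0, -0.1], 30]
    - [[0, 0, -9], [0, 0, -0.1], 30]
    - [[0, 0, -9], [0, 0, -0.1], 30]
    - [[0, 0, -9], [0, 0, -0.1], 30]
    - [[0, 0, -9], [0, 0, -0.1], 30]
    - [[0, 0, -9], [0, 0, -0.1], 30]
    - [[0, 0, -9], [0, 0, -0.1], 30]
    - [[0, 0, 0], [0, 0, 0], 30]
    - [[0, 0, 0], [0, 0, 0], 30]
    - [[0, 0, 0], [0, 0, 0], 30]
  squeeze: 8

```text
time_s: 15.7
ee_pos: [531.9, 95.1, 79.4]
ee_rot: [179.9, -0.2, 92.8]
force: [-0.5, 1.9, 0.1]
gripper_width: 36.1
```

```bash
python3 st.py;  python3 -c "
from h import *
snap('wrist','wrist10')
a=[cv2.resize(cv2.imread(f'pics/wrist{i}.png')[225:300,240:330],(266,222),interpolation=cv2.INTER_CUBIC) for i in (8,9,10)]
cv2.imwrite('pics/z10.png',np.hstack(a))"
```

```text
15.7 q6 -84.15119559438065 [531.879  95.112  79.367] [179.9    -0.213  92.791] F [-0.535  1.922  0.059] T [0.084 0.062 0.059] e6 0.05056903464719653 36.14434321983704
```

View pics/z10.png

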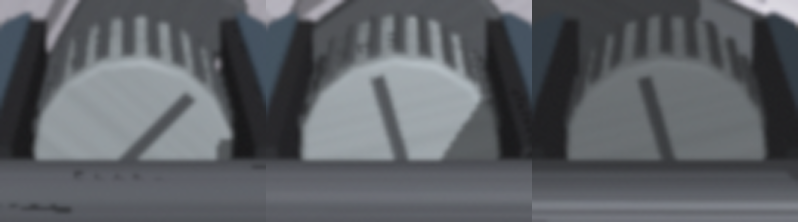

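No slip in the fingers: the slot kept the same angle through the second move. It's backed out about 134° so far, so 46° more.

Request:
servo_tool:
  plan:
    - [[0, 0, -9], [0, 0, -0.1], 30]
    - [[0, 0, -9], [0, 0, -0.1], 30]
    - [[0, 0, -9], [0, 0, -0.1], 30]
    - [[0, 0, -9], [0, 0, -0.1], 30]
    - [[0, 0, -9], [0, 0, -0.1], 30]
    - [[0, 0, 0], [0, 0, 0], 30]
    - [[0, 0, 0], [0, 0, 0], 30]
    - [[0, 0, 0], [0, 0, 0], 60]
    - [[0, 0, 0], [0, 0, 0], 60]
    - [[0, 0, 0], [0, 0, 0], 60]
  squeeze: 8

```text
time_s: 17.0
ee_pos: [531.6, 95.8, 79.8]
ee_rot: [179.7, -0.2, 138.3]
force: [-0.5, -0.7, 0.1]
gripper_width: 59.3
```

```bash
python3 st.py
```

```text
17.0 q6 -129.75875956148874 [531.62   95.85   79.847] [179.698  -0.187 138.294] F [-0.484 -0.658  0.092] T [ 0.129  0.087 -0.005] e6 -0.0007314925096579827 59.27721007560044
```

Request:
servo_tool:
  plan:
    - [[0, 0, 0], [0, 0, -25], 60]
    - [[0, 0, 0], [0, 0, -25], 60]
    - [[0, 0, 0], [-5, -15, -15], 60]
    - [[0, 0, 0], [-12, -38, 0], 60]
    - [[0, 0, 0], [-12, -38, 0], 60]
    - [[0, 0, 0], [-8, -24, 0], 60]
    - [[0, 0, 10], [0, 0, 0], 60]
    - [[0, 0, 10], [0, 0, 0], 60]
    - [[0, 0, 10], [0, 0, 0], 60]
    - [[0, 0, 0], [0, 0, 0], 60]
  squeeze: 5

```text
time_s: 18.25
ee_pos: [475.2, -24.8, 145.2]
ee_rot: [-179.8, -0.2, 107.2]
force: [0.8, -0.3, 0.4]
gripper_width: 60.0
```

Request:
servo_tool:
  plan:
    - [[0, 0, 10], [0, 0, 0], 60]
    - [[0, 0, 10], [0, 0, 0], 60]
    - [[0, 0, 10], [0, 0, 0], 60]
    - [[0, 0, 0], [0, 0, 0], 60]
    - [[0, 0, 0], [0, 0, 0], 60]
    - [[0, 0, 0], [0, 0, 0], 60]
    - [[0, 0, 0], [0, 0, 0], 60]
    - [[0, 0, 0], [0, 0, 0], 60]
    - [[0, 0, 0], [0, 0, 0], 60]
    - [[0, 0, 0], [0, 0, 0], 60]

```text
time_s: 19.5
ee_pos: [472.9, -26.8, 144.7]
ee_rot: [-179.6, 0.0, 77.5]
force: [0.2, 0.7, -0.1]
gripper_width: 60.1
```

```bash
python3 st.py; python3 - <<'E'
from h import *
snap('wrist','wrist11');a=snap('scene','scene11')['pixels'];b=snap('side','side11')['pixels']
print(proj('wrist11',[483,-15,108.9]),proj('wrist11',[530,94.2,110]))
a=cv2.resize(a[100:235,255:400],(400,370),interpolation=cv2.INTER_CUBIC);b=cv2.resize(b[160:285,150:285],(400,370),interpolation=cv2.INTER_CUBIC)
cv2.imwrite('pics/z11.png',np.hstack([a,b])[:,:,::-1])
E
```

```text
19.5 q6 -82.15221206199521 [472.883 -26.842 144.663] [-179.605    0.016   77.463] F [ 0.213  0.741 -0.123] T [ 0.021  0.009 -0.019] e6 0.00034572130971355364 60.139913954368836
[304.24478351 245.31770564] [456.07743486 272.79263066]
```

View pics/z11.png

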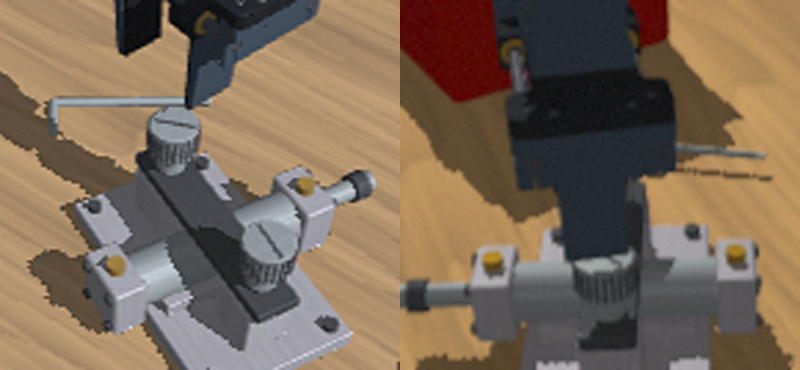

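View pics/wrist11.png

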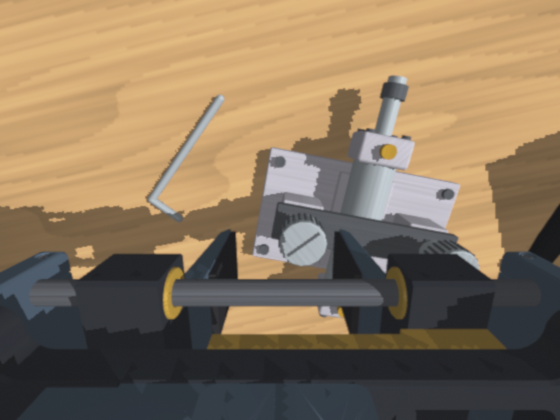

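screw_b's head is at (304,242) in the wrist view, against a prediction of (304,245), so the estimate holds. Centring and descending.

Request:
servo_tool:
  plan:
    - [[0, 0, 0], [7, 4, 0], 60]
    - [[0, 0, 0], [6, 3, 0], 60]
    - [[0, 0, 0], [0, 0, 0], 60]
    - [[0, 0, 0], [0, 0, 20], 60]
    - [[0, 0, 0], [0, 0, 20], 60]
    - [[0, 0, 0], [0, 0, 15], 60]
    - [[0, 0, 0], [0, 0, 8], 60]
    - [[0, 0, 0], [0, 0, 0], 60]
    - [[0, 0, 0], [0, 0, 0], 60]
    - [[0, 0, 0], [0, 0, 0], 60]

```text
time_s: 20.9
ee_pos: [484.8, -14.3, 81.3]
ee_rot: [-179.8, -0.0, 77.5]
force: [1.0, 1.0, 1.4]
gripper_width: 59.8
```

```bash
python3 st.py
```

```text
20.9 q6 -80.64472419273709 [484.817 -14.3    81.339] [-179.824   -0.01    77.538] F [1.022 1.036 1.444] T [ 0.042  0.009 -0.008] e6 0.00016099039839900797 59.8417804908002
```

Request:
servo_tool:
  plan:
    - [[0, 0, 0], [-1, -1.6, 2.5], 60]
    - [[0, 0, 0], [0, 0, 0], 60]
    - [[0, 0, 0], [0, 0, 0], 30]
    - [[0, 0, 0], [0, 0, 0], 30]
    - [[0, 0, 0], [0, 0, 0], 30]
    - [[0, 0, 0], [0, 0, 0], 30]
    - [[0, 0, 0], [0, 0, 0], 30]
    - [[0, 0, 3], [0, 0, 0], 30]
    - [[0, 0, 3], [0, 0, 0], 30]
    - [[0, 0, 0], [0, 0, 0], 30]
  squeeze: 7

```text
time_s: 22.15
ee_pos: [483.3, -15.3, 79.4]
ee_rot: [-179.9, 0.0, 71.4]
force: [0.3, 0.3, -0.6]
gripper_width: 35.9
```

```bash
python3 st.py;  python3 -c "
from h import *
snap('wrist','wrist12')"
```

```text
22.15 q6 -74.59559325237603 [483.306 -15.324  79.443] [-179.919    0.022   71.416] F [ 0.345  0.251 -0.63 ] T [-0.005 -0.014 -0.062] e6 0.024561419268138707 35.8532417239132
```

View pics/wrist12.png

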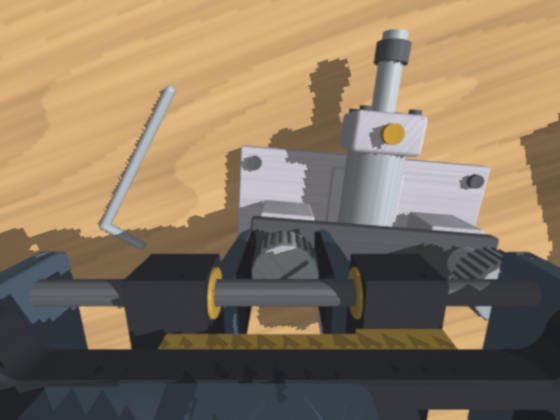

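Request:
servo_tool:
  plan:
    - [[0, 0, 6], [0, 0, 0.1], 30]
    - [[0, 0, 6], [0, 0, 0], 30]
    - [[0, 0, 6], [0, 0, 0.1], 30]
    - [[0, 0, 6], [0, 0, 0.1], 30]
    - [[0, 0, 6], [0, 0, 0], 30]
    - [[0, 0, 6], [0, 0, 0.1], 30]
    - [[0, 0, 6], [0, 0, 0.1], 30]
    - [[0, 0, 0], [0, 0, 0], 30]
    - [[0, 0, 0], [0, 0, 0], 30]
    - [[0, 0, 0], [0, 0, 0], 30]

```text
time_s: 23.45
ee_pos: [483.0, -15.8, 79.0]
ee_rot: [-180.0, 0.1, 28.8]
force: [-0.1, -0.6, 0.2]
gripper_width: 36.2
```

```bash
python3 st.py;  python3 -c "
from h import *
snap('wrist','wrist13')"
```

```text
23.45 q6 -31.894222072073553 [482.984 -15.784  78.97 ] [-179.994    0.127   28.755] F [-0.114 -0.647  0.187] T [-0.078  0.008 -0.027] e6 -0.05677261040546 36.15600120936397
```

View pics/wrist13.png

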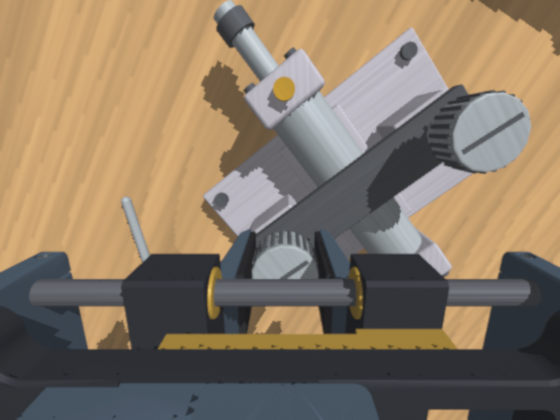

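The slot is unchanged in the hand at (285,275)-(308,262), so there's no slip. The thread runs freely at about 49°.

Request:
servo_tool:
  plan:
    - [[0, 0, 6], [0, 0, 0.1], 30]
    - [[0, 0, 6], [0, 0, 0], 30]
    - [[0, 0, 6], [0, 0, 0.1], 30]
    - [[0, 0, 6], [0, 0, 0.1], 30]
    - [[0, 0, 6], [0, 0, 0], 30]
    - [[0, 0, 6], [0, 0, 0.1], 30]
    - [[0, 0, 6], [0, 0, 0.1], 30]
    - [[0, 0, 0], [0, 0, 0], 30]
    - [[0, 0, 0], [0, 0, 0], 30]
    - [[0, 0, 0], [0, 0, 0], 30]

```text
time_s: 24.75
ee_pos: [482.4, -15.9, 78.5]
ee_rot: [179.8, 0.1, -13.9]
force: [-0.3, -0.4, 0.6]
gripper_width: 35.8
```

```bash
python3 st.py
```

```text
24.75 q6 10.881793395414556 [482.406 -15.908  78.487] [179.846   0.146 -13.944] F [-0.263 -0.443  0.597] T [-0.194  0.034 -0.014] e6 -0.057454321067780256 35.77996805492752
```

Request:
servo_tool:
  plan:
    - [[0, 0, 6], [0, 0, 0.1], 30]
    - [[0, 0, 6], [0, 0, 0], 30]
    - [[0, 0, 6], [0, 0, 0.1], 30]
    - [[0, 0, 6], [0, 0, 0.1], 30]
    - [[0, 0, 6], [0, 0, 0], 30]
    - [[0, 0, 6], [0, 0, 0.1], 30]
    - [[0, 0, 6], [0, 0, 0.1], 30]
    - [[0, 0, 6], [0, 0, 0], 30]
    - [[0, 0, 0], [0, 0, 0], 30]
    - [[0, 0, 0], [0, 0, 0], 30]

```text
time_s: 26.0
ee_pos: [481.8, -15.5, 78.0]
ee_rot: [179.7, 0.0, -62.8]
force: [-0.9, -1.4, 0.1]
gripper_width: 35.8
```

```bash
python3 st.py;  python3 -c "
from h import *
snap('wrist','wrist14')
a=[cv2.resize(cv2.imread(f'pics/wrist{i}.png')[225:300,240:330],(266,222),interpolation=cv2.INTER_CUBIC) for i in (12,13,14)]
cv2.imwrite('pics/z14.png',np.hstack(a))"
```

```text
26.0 q6 59.749671471514795 [481.808 -15.501  77.963] [179.712   0.019 -62.76 ] F [-0.899 -1.438  0.052] T [-0.157  0.137 -0.106] e6 -0.04866183386184275 35.84382751750108
```

View pics/z14.png

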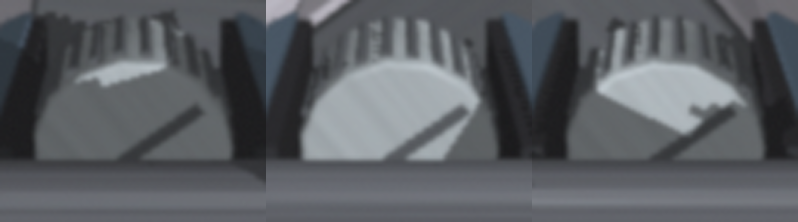

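No slip at 140°. The seat should come between 149° and 180°, so small steps from here.

Request:
servo_tool:
  plan:
    - [[0, 0, 4], [0, 0, 0.1], 30]
    - [[0, 0, 4], [0, 0, 0], 30]
    - [[0, 0, 4], [0, 0, 0], 30]
    - [[0, 0, 0], [0, 0, 0], 30]
    - [[0, 0, 0], [0, 0, 0], 30]
    - [[0, 0, 0], [0, 0, 0], 30]
    - [[0, 0, 0], [0, 0, 0], 30]
    - [[0, 0, 0], [0, 0, 0], 30]
    - [[0, 0, 0], [0, 0, 0], 30]
    - [[0, 0, 0], [0, 0, 0], 30]

```text
time_s: 27.3
ee_pos: [481.8, -15.4, 77.8]
ee_rot: [179.7, -0.0, -74.6]
force: [-1.1, 0.3, 0.3]
gripper_width: 35.9
```

```bash
python3 st.py
```

```text
27.3 q6 71.63093704180287 [481.759 -15.37   77.829] [179.706  -0.023 -74.648] F [-1.129  0.341  0.345] T [-0.109  0.155 -0.038] e6 -0.06166423670947552 35.88113280785019
```

Request:
servo_tool:
  plan:
    - [[0, 0, 4], [0, 0, 0.1], 30]
    - [[0, 0, 4], [0, 0, 0], 30]
    - [[0, 0, 3], [0, 0, 0], 30]
    - [[0, 0, 0], [0, 0, 0], 30]
    - [[0, 0, 0], [0, 0, 0], 30]
    - [[0, 0, 0], [0, 0, 0], 30]
    - [[0, 0, 0], [0, 0, 0], 30]
    - [[0, 0, 0], [0, 0, 0], 30]
    - [[0, 0, 0], [0, 0, 0], 30]
    - [[0, 0, 0], [0, 0, 0], 30]

```text
time_s: 28.55
ee_pos: [481.7, -15.2, 77.7]
ee_rot: [179.7, -0.1, -85.8]
force: [-0.3, -0.2, 0.6]
gripper_width: 36.1
```

```bash
python3 st.py
```

```text
28.55 q6 82.79139553989826 [481.691 -15.181  77.692] [179.708  -0.07  -85.799] F [-0.315 -0.23   0.592] T [-0.125  0.133 -0.095] e6 -0.06148410262539983 36.0984744444665
```

Request:
servo_tool:
  plan:
    - [[0, 0, 4], [0, 0, 0.1], 30]
    - [[0, 0, 4], [0, 0, 0], 30]
    - [[0, 0, 0], [0, 0, 0], 30]
    - [[0, 0, 0], [0, 0, 0], 30]
    - [[0, 0, 0], [0, 0, 0], 30]
    - [[0, 0, 0], [0, 0, 0], 30]
    - [[0, 0, 0], [0, 0, 0], 30]
    - [[0, 0, 0], [0, 0, 0], 30]
    - [[0, 0, 0], [0, 0, 0], 30]
    - [[0, 0, 0], [0, 0, 0], 30]

```text
time_s: 29.8
ee_pos: [481.7, -15.1, 77.6]
ee_rot: [179.7, -0.1, -93.7]
force: [-0.2, 0.1, 0.2]
gripper_width: 35.9
```

```bash
python3 st.py
```

```text
29.8 q6 90.76684127219018 [481.687 -15.128  77.63 ] [179.719  -0.128 -93.739] F [-0.2    0.139  0.184] T [-0.047  0.168  0.097] e6 0.08787372848019004 35.884502598374034
```

At about 171° the torque turned from −0.06 to +0.09 N m, so the screw is at the seat. One more small step to confirm and snug it.

Request:
servo_tool:
  plan:
    - [[0, 0, 0], [0, 0, 0], 30]
    - [[0, 0, 3], [0, 0, 0], 30]
    - [[0, 0, 2], [0, 0, 0], 30]
    - [[0, 0, 0], [0, 0, 0], 30]
    - [[0, 0, 0], [0, 0, 0], 30]
    - [[0, 0, 0], [0, 0, 0], 30]
    - [[0, 0, 0], [0, 0, 0], 30]
    - [[0, 0, 0], [0, 0, 0], 30]
    - [[0, 0, 0], [0, 0, 0], 30]
    - [[0, 0, 0], [0, 0, 0], 30]
  squeeze: 8

```text
time_s: 31.05
ee_pos: [481.7, -15.1, 77.6]
ee_rot: [179.7, -0.2, -98.8]
force: [-0.5, 0.6, 0.2]
gripper_width: 35.6
```

```bash
python3 st.py;  python3 -c "
from h import *
snap('wrist','wrist15')
a=[cv2.resize(cv2.imread(f'pics/wrist{i}.png')[225:300,240:330],(266,222),interpolation=cv2.INTER_CUBIC) for i in (13,14,15)]
cv2.imwrite('pics/z15.png',np.hstack(a))"
```

```text
31.05 q6 95.80965465481493 [481.7   -15.051  77.612] [179.732  -0.166 -98.753] F [-0.546  0.628  0.236] T [-0.031  0.183  0.243] e6 0.2239407878369093 35.56640608556507
```

View pics/z15.png

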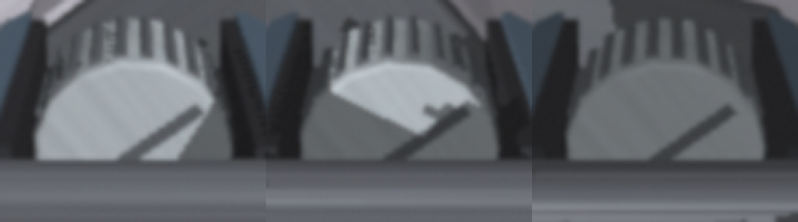

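Seated: the torque rose to 0.22 N m at about 1.5 N m/rad with no slip. Releasing and lifting clear.

Request:
servo_tool:
  plan:
    - [[0, 0, 0], [0, 0, 0], 60]
    - [[0, 0, 0], [0, 0, 0], 60]
    - [[0, 0, 0], [0, 0, 0], 60]
    - [[0, 0, 0], [0, 0, 0], 60]
    - [[0, 0, 0], [0, 0, -15], 60]
    - [[0, 0, 0], [0, 0, -30], 60]
    - [[0, 0, 0], [0, 0, -40], 60]
    - [[0, 0, 0], [0, 0, -40], 60]
    - [[0, 0, 0], [0, 0, -20], 60]
    - [[0, 0, 0], [0, 0, 0], 60]

```text
time_s: 32.35
ee_pos: [482.1, -14.8, 226.4]
ee_rot: [179.6, -0.1, -98.9]
force: [-0.4, -0.4, -1.1]
gripper_width: 59.8
```

Request:
servo_tool:
  plan:
    - [[0, 0, 0], [0, 40, -20], 60]
    - [[0, 0, 0], [0, 40, -20], 60]
    - [[0, 0, 0], [0, 40, 0], 60]
    - [[0, 0, 0], [0, 0, 0], 60]
    - [[0, 0, 0], [0, 0, 0], 60]
    - [[0, 0, 0], [0, 0, 0], 60]
    - [[0, 0, 0], [0, 0, 0], 60]
    - [[0, 0, 0], [0, 0, 0], 60]
    - [[0, 0, 0], [0, 0, 0], 60]
    - [[0, 0, 0], [0, 0, 0], 60]

```text
time_s: 33.6
ee_pos: [360.6, 4.0, 261.2]
ee_rot: [178.9, -0.2, -99.0]
force: [0.1, 0.6, 0.0]
gripper_width: 59.8
```

```bash
python3 st.py; python3 - <<'E'
from h import *
a=snap('scene','scene20')['pixels'];b=snap('side','side20')['pixels']
a=cv2.resize(a[120:255,255:400],(400,370),interpolation=cv2.INTER_CUBIC);b=cv2.resize(b[190:315,150:285],(400,370),interpolation=cv2.INTER_CUBIC)
cv2.imwrite('pics/z20.png',np.hstack([a,b])[:,:,::-1])
E
```

```text
33.6 q6 97.84917733397184 [360.591   3.975 261.227] [178.936  -0.223 -98.952] F [0.057 0.585 0.032] T [-0.077  0.161  0.004] e6 -0.00032729359190852847 59.76792929908331
```

View pics/z20.png

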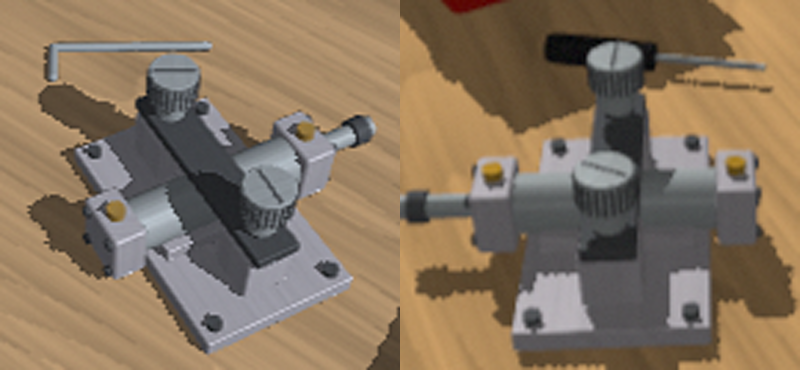

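View pics/scene20.png

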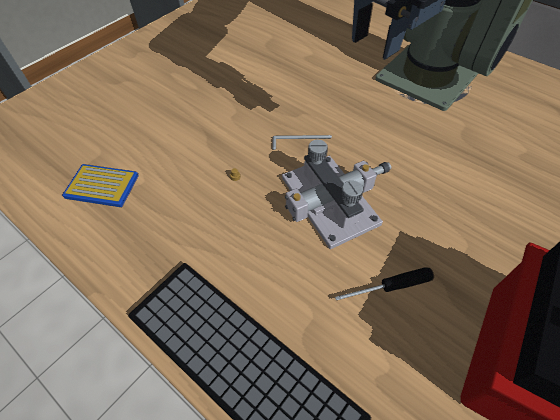

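```bash
python3 - <<'E'
from h import *
# rectify head tops to top-down views, 0.15 mm/px
def rect(tag,cx,cy,z):
    c=[(cx-20,cy+20),(cx+20,cy+20),(cx+20,cy-20),(cx-20,cy-20)]
    src=np.float32([proj(tag,[x,y,z]) for x,y in c]); M=cv2.getPerspectiveTransform(src,np.float32([[0,0],[250,0],[250,250],[0,250]]))
    return cv2.warpPerspective(cv2.imread(f'pics/{tag}.png'),M,(250,250),flags=cv2.INTER_CUBIC)
A=(529,94);B=(482,-15)
top=np.hstack([rect('scene0',*A,108.8),rect('scene20',*A,110.5),])
bot=np.hstack([rect('side0',*B,108.8),rect('side20',*B,107)])
cv2.imwrite('pics/r.png',np.vstack([top,bot]))
E
```

```text
(no output)
```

View pics/r.png

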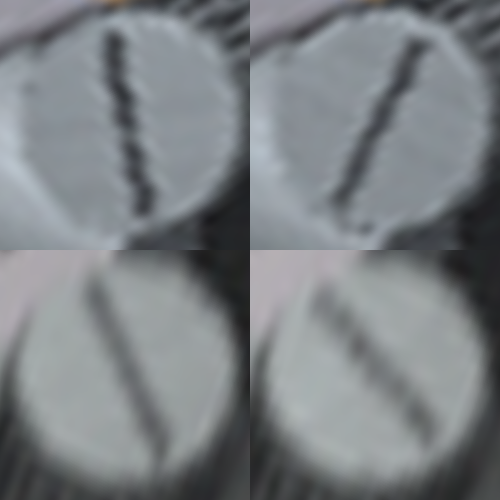

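```bash
python3 -c "
from h import *
print(env.job_done(), env.state()['time_s'])"
```

```text
the job is handed in; nothing more can be done
the job is handed in; nothing more can be done
```

I turned both screws, let go of them, and handed the job in at about 34 s of the 72 s allowed. The hand-in gave no verdict. Neither screw's height was measured directly, so the heights below come from rotation and torque.

- **screw_a (cross-threaded):** It went stiff about 40° in. I took two small steps to confirm, 6° at 5 N of grip and 5° at 8 N, and the torque rose from 0.06 to about 0.2 N m, well under the 0.65 N m damage level. I then backed it out about 180°. The slot in the pictures shows about 143° net unscrewing from where it was found. That puts the collar roughly 3.3 mm above the strap, against the 2.13 mm required.
- **screw_b (sound):** It ran freely at about 0.06 N m. At about 171° the torque began to climb at about 1.5 N m per rad, which marks the seat. I stopped at about 176° and 0.22 N m, then let go.
- **Disagreement in the checks:** For screw_b the slot in the final picture reads about 165° of turn, against 176° counted at the wrist. I put this down to the threads springing back a few degrees and to reading error in the picture. It is inside the 0.25 rad (14°) allowed.
- **Last check of the scene:** The gripper is open and well clear. The screwdriver, hex key and plug are at the same pixels as in the first picture.

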